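# Pin the sieve carriage to the shaker's drive yoke

## Task

Couple the sieve to the shaker: push the sieve carriage gently all the way home so that its brass eye lies inside the red drive yoke, then take the yellow-handled clevis pin from the rack and pass it down through the yoke's upper ear, the eye and the lower ear until its flange sits on the yoke. The sprung yoke stands off to one side by an amount nobody has measured: find its hole by feel and draw it into line with the pin, never forcing it, and let go at the end. Leave the black-handled pin and the jar where they are.

Things in the scene. Friction and masses are not known exactly. Their poses are not given: they have to be found in the camera images.
- shaker: Bench sieve shaker, fixed, 150 (x) by 380 (y) mm, grey bed 24 mm high. Origin on the table, z up. White and teal housing at its +y end (from y = +100 mm, 76 mm high; 105 mm beyond y = +137 mm). The sieve carriage slides along its y, the red drive yoke along its x. Do not press on any of it, with fingers or pin, with more than 30 N.
- line (a point): Fixed point on the shaker (x 0, y +50 mm, 76 mm over the table): where the yoke's hole, at its top face, comes when the yoke is drawn into line with the eye of the homed carriage. RED YOKE: two flat ears, each 60 (x) by 56 (y) by 10 mm, top faces 76 and 50 mm over the table, open to -y, each with a 14 mm hole on one vertical axis.
- play (a point): Fixed point at shaker x = +11 mm, y = +50 mm, 76 mm up: middle of where the yoke's hole may stand at the start, which is 6 to 16 mm from line towards the shaker's +x, differs every time and is not measured. A weak spring (200 N/m, 1.5 N friction) holds it off; drawing it into line takes about 5 N, and let go unpinned it springs back to 4 mm or more.
- carriage (a joint): How far the sieve carriage stands from home, m: 0 = fully home against its stop (eye hole under line), up to 0.070 = away towards the shaker's -y. About 3 N of sliding friction; it stays where it is left.
- eye (a point): Centre of the eye hole at the eye's top face, 63 mm over the table. The eye is the brass plate at the carriage's +y end, 60 by 60 by 10 mm, with a 14 mm through hole. It moves along shaker y with the carriage and cannot move along x; at home it lies between the yoke's ears, 3 mm free above and below.
- push_tab (a point): Top centre of the blue upright push tab near the carriage's -y end: 30 (x) by 14 (y) mm, rising from 55 to 107 mm over the table. Push its -y face towards the shaker's +y. Behind it the carriage plate (top 55 mm up) reaches 8 mm, then only the 24 mm bed and the rails and their blocks, under 50 mm.
- pin: Yellow-handled clevis pin, 90 g, upright in the rack. Origin: centre of its lower tip, z up. Shank 12 mm dia., 44 mm long, the lowest 5 mm tapering to 8 mm dia.; flange 26 mm dia., 44 to 49 mm above the tip; handle block 16 (x) by 24 (y) mm, 49 to 87 mm above the tip: grip across its x faces. Tip 6 mm over the table in the rack, 32 mm when seated in the yoke.
- rack: White block 50 (x) by 130 (y) by 50 mm, fixed, origin under its centre. The yellow-handled pin hangs by its flange in the 16 mm hole at y = -35 mm, its x axis along the rack's; the black-handled one in the hole at y = +35 mm. Its place and the jar's may be swapped.
- spare: black-handled pin, same shape but an 18 mm shank, too thick for the yoke: leave alone. Origin at its tip.
- jar: closed amber jar, 64 mm diameter, 100 mm tall, bystander. Origin under its centre.
Mind the look-alikes: they are no part of the job. What is shaped like the pin but green, pink or purple is not meant.

How it is judged (in metres and radians):
On the way, in this order (a step that is already met when the one before it is completed fails the run):
1. the carriage is pushed home (within 2.5 mm of its stop) (value of joint carriage below 0.0025 m), for 0.2 s.
2. the pin has been lifted out of the rack (distance of pin from where it was at the start of the episode above 0.05 m), for 0.1 s.
At the end, for the whole second after the job is handed in: The carriage is home (within 3 mm); the yellow-handled pin is upright (0.1 rad) through both ears and the eye, its tip within 4 mm of the eye's axis, its flange seated on the yoke (tip at most 34.5 mm over the table, 2.5 mm from seated), at rest and released (horizontal distance between pin and eye below 0.004 m and z of pin in the frame of shaker below 0.0345 m and angle between the z axis of pin and the z axis of shaker, either way round below 0.1 rad and value of joint carriage below 0.003 m and linear speed of pin below 0.01 m/s and contact force between the fingers and pin below 0.1 N); the robot touches nothing.
It fails at once if the pin pressed on the machine with more than 30 N (contact force between pin and shaker above 30 N).
It fails at once if the fingers pressed on the machine with more than 30 N (contact force between the fingers and shaker above 30 N).
It fails at once if the black-handled pin moved more than 20 mm (distance of spare from where it was at the start of the episode above 0.02 m).
It fails at once if the jar moved more than 30 mm (distance of jar from where it was at the start of the episode above 0.03 m).
It also fails if it takes over 61 s, if anything falls off the work surface, if the arm or the gripper's body presses on something with over 40 N, if the wrist force passes 120 N, or if a joint passes its speed limit or range.

## Robot

A 6-joint arm with a two-finger parallel gripper is mounted at the origin on the work surface. World frame = base frame: x ahead of the robot, y to its left, z up, the work surface at z = 0. Lengths are in mm, angles in rad, forces in N, time in s.
With the tool pointing down it reaches from about 300 to 775 mm from the base axis. Payload 14.6 kg.
Tool frame: the origin (TCP) lies between the finger pads; the fingertips stand manip.tip_reach ahead of it and the grasp point (between the pads) lies 5 mm behind it (manip.tip_reach is the distance from the TCP to the fingertips, in mm); z points along the fingers, y is the line along which they close (so a half turn about z gives the same grasp; the last joint's range is limited). The gripper opens to 94 mm and grips with 3 to 60 N. Pads are 16 mm wide; open, the fingers measure 119 mm over their backs; the gripper's body (75 mm by 177 mm) begins 78 mm behind the grasp point.
Start: joints at [-1.323, 0.3, 1.521, -0, 1.321, -0.067], TCP at [170.287, -522.964, 219.446] pointing down, gripper open.
Joint ranges: [-3.03, 3.03], [-0.79, 2.21], [0.23, 2.52], [-1.04, 4.18], [0, 3.07], [-2.55, 2.55]. Speed limits (rad/s): [2.22, 2.22, 2.57, 3.14, 3.14, 3.14].

## Interface

Orientations are given as [roll, pitch, yaw] about the fixed x, y, z axes, in that order (R = Rz(yaw) Ry(pitch) Rx(roll)).
In Python, from cell import manip gives the robot as it stands. The module is installed in compiled form; this text tells all that it offers.
- The arm moves only by the shell command python3 -m creep 'ROWS' [FORCE]. ROWS is JSON, a list of rows, each a list of 3 entries, a list of its own where there are three numbers: the opening, from -1 (shut) to 1 (fully open), then the shift along the tool's x, y, z in cm, then the turn about the tool's z in units of 5 degrees (1.0 is 5 degrees). In form: [[grip, [tx, ty, tz], roll], ...]. A call has 1 to 12 rows; each row is the pose to reach, as a shift and turn from the pose commanded when the call began, along the tool's axes at that moment; what a row does not reach only later rows make up. A row lasts 1/10 s, in which the tool goes at most 50 mm and 8.59 degrees, less where a joint would pass 70% of its speed; a pose out of reach is approached as far as the arm can. A call with a gripper value outside its range is refused whole. The fingers move at their own pace and stop on an object; FORCE is the grip in N (left out, the last holds). Time passes only in rows, so rows that repeat a pose let the fingers close. It gives the time, the measured TCP pose, the force, the opening and the grip force at its end, in the units of the state.
- manip.read_state(): the state, without advancing time (a new reading comes with each control period).
- manip.camera(name): name is "scene" or "side" or "wrist"; returns the picture (384x512x3 uint8, red, green, blue); there is no depth.
- manip.camera_params(name): a dict with "fovy" (degrees; the focal length in pixels is half the picture's height over the tangent of half this angle, whatever the lens; pixels are square), "cx", "cy" (the principal point, pixels), "k1" (the pictures are not rectified: a ray, as slopes to the right and down, at radius r is drawn at 1 + k1 r^2 times it, then the intrinsics apply), "origin" and "attitude" of the camera in the world. Camera axes: x right, y down, z forward; pixel columns grow to the right and rows downward; lengths in mm; the calibration is good to about 2 mm. A picture is of the moment at which its call begins: read the wrist's pose just before it. camera_params takes no time and is no camera call; for the wrist camera it gives the pose at the moment of the call.
- manip.sign_off(): hands the job in; it is judged then, once.
The state is a dict: "clock": time; "joints": joint angles; "qd": joint speeds; "effort": joint torques, N m; "eef_pos": TCP position; "eef_rot": TCP orientation; "wrist_force": force on the tool from outside, world axes, zero at the start; "moment": the same for the moment, N m; "finger_gap": finger opening in mm; "finger_force": force on a finger pad.
Only numpy, scipy, OpenCV 4.12 (cv2) and the standard library are available. Lean on these libraries where they do the work, as an engineer would, in place of code of your own. Each camera call takes 0.05 s, during which the arm holds its last target. There are 200 camera calls.

## Working session

There is one attempt and no reset: what is moved stays moved. The work goes in short steps, Python scripts to look and compute and a shell command to move; the robot and the scene stay as the last step left them, time stands still between calls to the robot, and variables do not carry over. Pictures are saved under pics/ and viewed, at most 10 in all, crops included, and the job is handed in when it is done.

```bash
mkdir -p pics; cat > h.py <<'E'
import numpy as np, cv2
from cell import manip
def take(n,save=None):
    p=manip.camera_params(n); im=manip.camera(n)
    if save: cv2.imwrite('pics/'+save,im[:,:,::-1])
    return im,p
E
python3 - <<'E'
from h import *
s=manip.read_state(); print(s, manip.tip_reach)
a,p=take('scene','scene0.png'); print(p)
b,p=take('side','side0.png'); print(p)
c,p=take('wrist'); print(p)
cv2.imwrite('pics/w0.png',c[:,:,::-1])
E
```

```text
{'clock': 0.0, 'joints': array([-1.32259648e+00,  3.00439996e-01,  1.52158104e+00,  9.94157982e-07,
        1.32070717e+00, -6.65669794e-02]), 'qd': array([ 0.00097344, -0.00180278, -0.00220659,  0.00158434,  0.00021214,
        0.00034361]), 'effort': array([-5.68965661e-04, -5.31808090e+01, -3.52734911e+01,  7.08033610e-02,
        2.44546984e-02, -5.98027577e-05]), 'eef_pos': array([ 170.23060469, -522.7313162 ,  218.90340496]), 'eef_rot': array([-3.14045969e+00, -7.64948208e-05,  3.14766541e-01]), 'wrist_force': array([ 0.17289078, -0.04804442, -0.33613058]), 'moment': array([ 0.00942646,  0.04197506, -0.01462226]), 'finger_force': 0.0, 'finger_gap': 94.11697887920806} 14.0
{'fovy': 55.75520920365943, 'cx': 255.60233761982892, 'cy': 192.1091603157963, 'k1': -0.04755837140326957, 'origin': array([986.6945738 , 611.21206445, 683.58657854]), 'attitude': array([-2.22814654, -0.02286732,  2.50274386])}
{'fovy': 54.91969429330713, 'cx': 254.95978404037842, 'cy': 192.1635366225242, 'k1': -0.12050789539101261, 'origin': array([-85.42606287, 596.24054826, 666.05295852]), 'attitude': array([-2.16255389,  0.01819705, -2.34573565])}
{'fovy': 58.228142675995386, 'cx': 253.97510903415815, 'cy': 188.71875598928457, 'k1': -0.051626410628736304, 'origin': array([ 233.07227457, -501.63908196,  384.56751114]), 'attitude': array([ 2.90456917e+00, -1.61480686e-05, -1.25550561e+00])}
```

View pics/scene0.png

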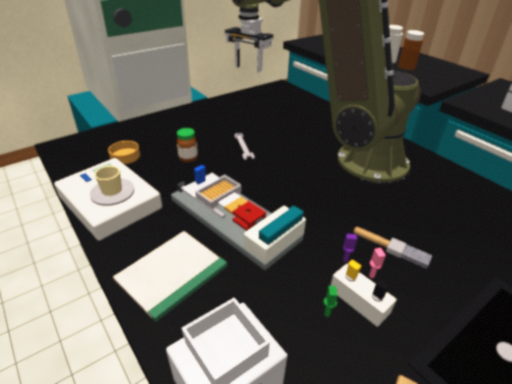

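View pics/side0.png

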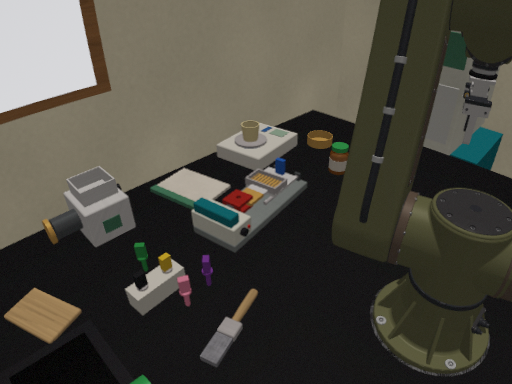

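The scene shows the shaker with its blue tab at about (200,173), red yoke (247,213) and teal housing (280,225). The rack has the yellow handle at (353,270). In the side view the tab is at (281,166), yoke (237,200) and yellow handle (166,262).

```bash
cat >> h.py <<'E'
from scipy.spatial.transform import Rotation as Rn
def ray(p,uv):
    f=192/np.tan(np.radians(p['fovy']/2)); K=np.array([[f,0,p['cx']],[0,f,p['cy']],[0,0,1.]])
    q=cv2.undistortPoints(np.array(uv,float).reshape(-1,1,2),K,np.zeros(5)).reshape(-1,2)
    d=q.copy()
    for _ in range(20): d=q/(1+p['k1']*(d**2).sum(1,keepdims=True))
    return np.c_[d,np.ones(len(d))]@Rn.from_euler('xyz',p['attitude']).as_matrix().T
def plane(p,uv,z):
    d=ray(p,uv); o=p['origin']; return o+d*((z-o[2])/d[:,2])[:,None]
def tri(p1,u1,p2,u2):
    A=0;b=0;D=[]
    for p,u in((p1,u1),(p2,u2)):
        d=ray(p,u)[0]; d/=np.linalg.norm(d); M=np.eye(3)-np.outer(d,d); A=A+M; b=b+M@p['origin']
    return np.linalg.solve(A,b)
HS={'blue':((105,140,80),(125,255,255)),'teal':((85,150,50),(100,255,255)),'red':((0,200,90),(6,255,255)),'yellow':((20,170,120),(32,255,255))}
def blobs(im,c,amin=25):
    m=cv2.inRange(cv2.cvtColor(im,cv2.COLOR_RGB2HSV),*map(np.array,HS[c]))
    n,l,s,ce=cv2.connectedComponentsWithStats(m)
    return [(int(s[i,4]),ce[i].round(1).tolist(),s[i,:4].tolist()) for i in range(1,n) if s[i,4]>=amin],l
E
python3 - <<'E'
from h import *
a,pa=take('scene'); b,pb=take('side')
for c in HS:
    print(c,blobs(a,c)[0],blobs(b,c)[0])
for n,u,v in [('tab',(200,173),(281,166)),('yoke',(247,213),(237,200)),('yel',(353,270),(166,262)),('blk',(379,291),(141,281)),('teal',(280,225),(215,212)),('jar',(187,133),(340,148))]:
    print(n,tri(pa,u,pb,v).round(0))
for n,im,r in (('a',a,(150,280,150,330)),('b',b,(120,300,180,320))):
    pass
x=cv2.resize(a[150:330,160:400],None,fx=2.4,fy=2.4,interpolation=cv2.INTER_CUBIC)
cv2.imwrite('pics/sc_crop.png',x[:,:,::-1])
E
```

```text
blue [(166, [199.4, 172.8], [194, 164, 12, 19]), (30, [85.4, 177.1], [82, 174, 8, 7])] [(126, [279.7, 165.2], [276, 158, 10, 16])]
teal [(945, [308.0, 77.5], [288, 52, 41, 49]), (107, [196.9, 95.7], [192, 89, 14, 13]), (1114, [89.4, 111.6], [69, 92, 48, 40]), (4063, [458.0, 142.8], [404, 101, 108, 90]), (679, [281.2, 223.7], [260, 205, 44, 38])] [(1193, [479.7, 148.0], [450, 127, 53, 43]), (643, [216.0, 211.9], [194, 198, 44, 29])]
red [(481, [247.3, 214.5], [233, 202, 32, 27])] [(269, [237.0, 197.9], [223, 190, 29, 17]), (39, [244.0, 207.5], [240, 204, 10, 8])]
yellow [(46, [123.9, 151.6], [116, 150, 17, 5]), (173, [353.2, 268.2], [347, 260, 14, 19])] [(54, [163.7, 256.3], [158, 253, 13, 8])]
tab [ 590. -167.   83.]
yoke [570.  39.  66.]
yel [495. 328.  73.]
blk [489. 398.  67.]
teal [545. 139.  88.]
jar [ 517. -383.   94.]
```

```bash
python3 -m creep '[[-1,[4,-3,0],0],[-1,[8,-6,0],0],[-1,[12,-9,0],0],[-1,[16,-12,0],0.5],[-1,[20,-15,0],1],[-1,[24,-18,0],1.5],[-1,[28,-21,0],2],[-1,[32,-24,0],2],[-1,[36,-27,0],2],[-1,[40,-30,0],2],[-1,[44,-33,-1],2],[-1,[47.3,-35.4,-1.5],2]]' 20; python3 -m creep '[[-1,[0,0,0],0],[-1,[0,0,0],0],[-1,[0,0,0],0]]'
python3 - <<'E'
from h import *
s=manip.read_state(); print(s['eef_pos'],s['eef_rot'],s['clock'],s['finger_gap'])
c,p=take('wrist','w1.png'); print(p)
for k in HS: print(k,blobs(c,k)[0])
E
```

```text
clock: 1.45
eef_pos: [511.5, -37.6, 235.0]
eef_rot: [3.142, -0.001, 0.141]
wrist_force: [1.2, -1.0, 0.1]
finger_gap: 2.3
finger_force: 0.0
clock: 1.75
eef_pos: [509.9, -40.7, 234.2]
eef_rot: [-3.142, 0.001, 0.139]
wrist_force: [-0.5, -0.4, 0.8]
finger_gap: 0.5
finger_force: 0.0
[509.89755465 -40.66180706 234.20451749] [-3.14155579e+00  5.83922111e-04  1.39492062e-01] 1.75 0.5029192071368934
{'fovy': 58.228142675995386, 'cx': 253.97510903415815, 'cy': 188.71875598928457, 'k1': -0.051626410628736304, 'origin': array([575.46664455, -30.92262078, 399.76414131]), 'attitude': array([ 2.90408246e+00, -1.00418775e-03, -1.43079050e+00])}
blue [(1205, [404.9, 108.5], [386, 91, 38, 36])]
teal [(7602, [58.8, 114.3], [23, 40, 71, 153])]
red []
yellow []
```

View pics/w1.png

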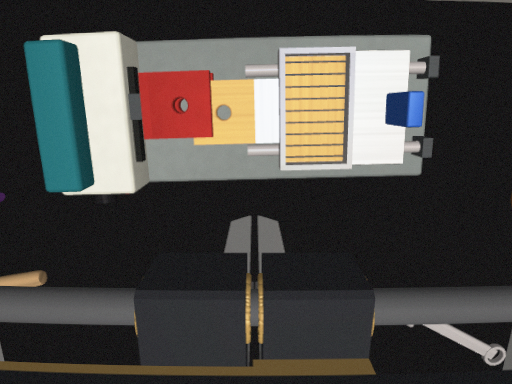

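The wrist view from above is clear. The yoke hole is at about (181,105), the brass eye hole at (224,113), and the tab top at about (396,108). The bed's −y end edge runs from (430,36) to (422,175).

```bash
python3 - <<'E'
from h import *
c,p=take('wrist')
hsv=cv2.cvtColor(c,cv2.COLOR_RGB2HSV).astype(int); H,S,V=hsv[...,0],hsv[...,1],hsv[...,2]
def sub(n,m,x0,y0,x1,y1):
    m=m[y0:y1,x0:x1].astype(np.uint8); cs,_=cv2.findContours(m,cv2.RETR_CCOMP,cv2.CHAIN_APPROX_NONE)
    for k in sorted(cs,key=cv2.contourArea)[::-1][:3]:
        M=k.reshape(-1,2)+[x0,y0]; (r)=cv2.minAreaRect(M.astype(np.float32)); print(n,cv2.contourArea(k),r[0],r[1],r[2])
        yield M,r
red=((H<5)|(H>175))&(S>180)&(V>90)
br=(H>12)&(H<30)&(S>100)&(V>120)
gray=(S<70)&(V>60)
R=list(sub('red',red,130,60,225,150)); E=list(sub('eye',br,212,70,256,150))
for nm,L in(('red',R),('eye',E)):
    z=76 if nm=='red' else 63
    for M,r in L: print(nm,plane(p,[r[0]],z)[0].round(1), plane(p,cv2.boxPoints(r),z)[:,:2].round(1).tolist())
# bed long edges: gray vs black transitions at columns
far=[];near=[]
for x in range(160,416,4):
    col=V[:,x]>60
    ys=np.where(col[20:200])[0]+20; far.append((x,ys.min()-.5)); near.append((x,ys.max()+.5))
for e in(far,near):
    P=plane(p,e,24)[:,:2]; l=cv2.fitLine(P.astype(np.float32),cv2.DIST_HUBER,0,.01,.01).ravel(); print('edge',l,np.arctan2(-l[0],l[1]), P[0],P[-1])
ex=[]
for y in range(45,170,4):
    if 55<y<80 or 135<y<160: continue
    xs=np.where(V[y,400:470]>60)[0]+400; ex.append((xs.max()+.5,y))
P=plane(p,ex,24)[:,:2]; l=cv2.fitLine(P.astype(np.float32),cv2.DIST_HUBER,0,.01,.01).ravel(); print('end',l)
# tab
m=((H>105)&(H<125)&(S>140)&(V>60)); B=list(sub('tab',m,380,80,430,140))
print([plane(p,[u],z)[0].round(1).tolist() for u in ((386,108),(408,90),(408,126)) for z in (107,)])
a,pa=take('scene'); b,pb=take('side')
cv2.imwrite('pics/crop2.png',np.hstack([cv2.resize(a[240:340,310:410],(400,400),interpolation=2),cv2.resize(b[235:315,115:195],(400,400),interpolation=2)])[:,:,::-1])
cv2.imwrite('pics/crop1.png',cv2.resize(c[80:140,370:440],(700,600),interpolation=2)[:,:,::-1])
E
```

```text
red 4390.5 (175.4348602294922, 104.35045623779297) (65.42451477050781, 72.99679565429688) 88.26429748535156
red 111.0 (183.50001525878906, 105.00001525878906) (12.020814895629883, 12.020814895629883) 45.0
red 9.0 (173.50001525878906, 101.50001525878906) (2.8284268379211426, 4.242640495300293) 45.0
eye 2563.5 (233.0, 111.0) (64.0, 42.0) 90.0
eye 187.0 (223.50001525878906, 112.0) (14.849242210388184, 14.849241256713867) 45.0
red [566.8  40.   76. ] [[590.1, 76.4], [600.7, 11.1], [542.8, 2.6], [531.4, 70.5]]
red [567.2  32.6  76. ] [[566.1, 40.4], [574.7, 33.4], [568.2, 24.9], [559.5, 31.9]]
red [569.1  42.   76. ] [[568.3, 44.3], [571.4, 41.8], [569.8, 39.8], [566.8, 42.3]]
eye [567.7 -12.4  63. ] [[594.3, 10.9], [599.7, -28.1], [540.2, -36.5], [534.6, 4.1]]
eye [565.5  -3.5  63. ] [[564.2, 6.5], [575.3, -2.3], [566.9, -13.4], [555.7, -4.7]]
edge [ 1.6466956e-01 -9.8634881e-01  6.4808362e+02 -4.7587254e+01] -2.9761696 [628.36158118  73.43957601] [ 670.48329073 -183.11478502]
edge [ 1.6484112e-01 -9.8632014e-01  5.0222485e+02 -7.8038231e+01] -2.9759958 [479.09227921  61.21895314] [ 525.2559647  -218.03178504]
end [ 9.8634052e-01  1.6471903e-01  6.0647095e+02 -2.1438432e+02]
tab 1145.0 (404.5, 108.5) (35.0, 37.0) 90.0
[[589.4, -141.0, 107.0], [606.5, -156.1, 107.0], [577.6, -163.0, 107.0]]
```

View pics/crop1.png

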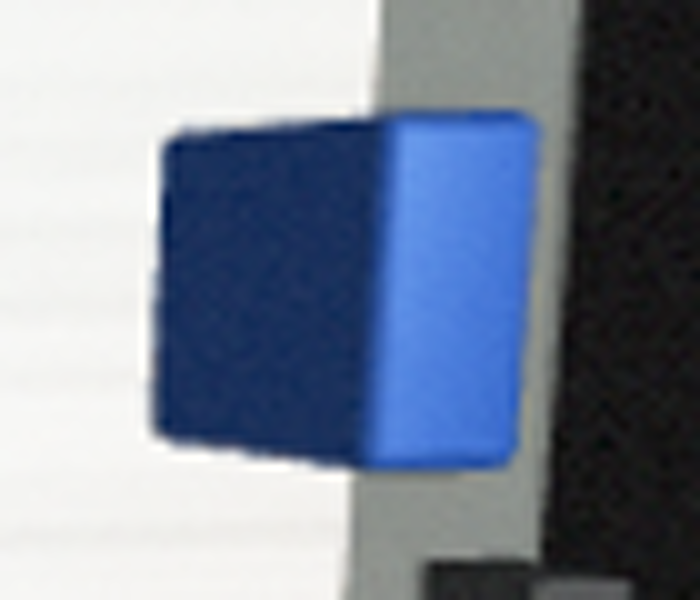

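View pics/crop2.png

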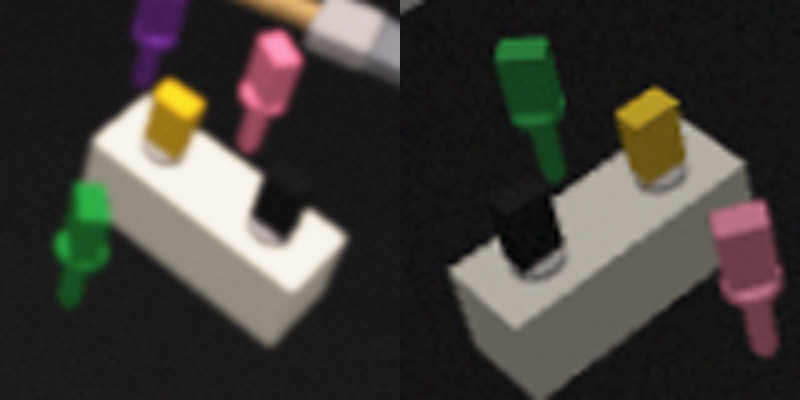

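The first crop shows the tab's top face centred at about (415.5,109) in the full picture, with its −y edge at about (423,109). The second shows the yellow and black pins upright in the rack, with handles turned with the rack.

```bash
cat >> h.py <<'E'
YAW=0.1656; ex=np.array([np.cos(YAW),np.sin(YAW)]); ey=np.array([-ex[1],ex[0]])
def sh(P): P=np.asarray(P)[...,:2]; return np.stack([P@ex,P@ey],-1)
def totool(d,yaw=None):
    "world xy(z) delta -> tool cm"
    R=Rn.from_euler('xyz',manip.read_state()['eef_rot']).as_matrix(); return (np.asarray(d,float)@R/10).round(2)
E
python3 - <<'E'
from h import *
p=manip.camera_params('wrist')
for u,z in (((423,109),107),((422.9,91.5),107),((421.8,126.5),107),((408,91.5),107),((406,126.5),107),((181,105),76),((223.5,112),63)):
    w=plane(p,[u],z)[0]; print(u,w.round(1),sh(w).round(1))
t=sh(plane(p,[(423,109)],107)[0]); 
g=np.array([557.1,t[1]-30]); w=g[0]*ex+g[1]*ey; s=manip.read_state(); print(w,totool([*(w-s['eef_pos'][:2]),82-s['eef_pos'][2]]))
E
```

```text
(423, 109) [ 593.6 -172.4  107. ] [ 557.  -267.9]
(422.9, 91.5) [ 607.5 -168.9  107. ] [ 571.4 -266.8]
(421.8, 126.5) [ 579.2 -175.   107. ] [ 542.5 -268. ]
(408, 91.5) [ 605.6 -156.4  107. ] [ 571.5 -254.1]
(406, 126.5) [ 577.2 -161.4  107. ] [ 542.7 -254.3]
(181, 105) [567.2  35.1  76. ] [565.2 -58.9]
(223.5, 112) [565.8  -3.3  63. ] [557.5 -96.6]
[ 598.592345   -202.02947817] [ 6.53 17.2  15.25]
```

```bash
python3 -m creep '[[-1,[1.6,4.3,0],-0.3],[-1,[3.2,8.6,0],-0.3],[-1,[4.8,12.9,0],-0.3],[-1,[6.5,17.2,0],-0.3],[-1,[6.5,17.2,2],-0.3],[-1,[6.5,17.2,6],-0.3],[-1,[6.5,17.2,10],-0.3],[-1,[6.5,17.2,13],-0.3],[-1,[6.5,17.2,15.2],-0.3],[-1,[6.5,17.2,15.2],-0.3],[-1,[6.5,17.2,15.2],-0.3]]'; python3 -m creep '[[-1,[0,-0.5,0],0],[-1,[0,-1,0],0],[-1,[0,-1.3,0],0],[-1,[0,-1.5,0],0],[-1,[0,-1.7,0],0],[-1,[0,-1.9,0],0],[-1,[0,-2.1,0],0]]'; python3 -m creep '[[-1,[0,-0.2,0],0],[-1,[0,-0.4,0],0],[-1,[0,-0.6,0],0],[-1,[0,-0.8,0],0],[-1,[0,-1.0,0],0]]'
```

```text
clock: 3.05
eef_pos: [598.9, -201.6, 83.3]
eef_rot: [3.141, -0.0, 0.166]
wrist_force: [0.4, 0.3, 1.1]
finger_gap: 0.3
finger_force: 0.0
clock: 3.75
eef_pos: [595.5, -180.7, 82.8]
eef_rot: [3.141, -0.001, 0.166]
wrist_force: [0.1, -2.6, 3.0]
finger_gap: 0.4
finger_force: 1.6
clock: 4.25
eef_pos: [593.7, -170.4, 82.5]
eef_rot: [3.142, -0.0, 0.166]
wrist_force: [0.9, -3.2, 2.5]
finger_gap: 0.3
finger_force: 1.6
```

```bash
python3 -m creep '[[-1,[0,-0.2,0],0],[-1,[0,-0.4,0],0],[-1,[0,-0.6,0],0],[-1,[0,-0.8,0],0],[-1,[0,-1.0,0],0],[-1,[0,-1.2,0],0],[-1,[0,-1.4,0],0],[-1,[0,-1.6,0],0],[-1,[0,-1.7,0],0]]'; python3 -m creep '[[-1,[0,-0.1,0],0],[-1,[0,-0.2,0],0]]'
python3 - <<'E'
from h import *
c,p=take('wrist','w2.png'); 
print(sh(manip.read_state()['eef_pos']))
E
```

```text
clock: 5.15
eef_pos: [590.9, -153.6, 82.4]
eef_rot: [-3.142, 0.0, 0.167]
wrist_force: [3.0, -1.6, 2.4]
finger_gap: 0.2
finger_force: 1.6
clock: 5.35
eef_pos: [590.5, -151.8, 82.4]
eef_rot: [-3.142, 0.0, 0.166]
wrist_force: [2.2, -3.7, 2.5]
finger_gap: 0.5
finger_force: 1.6
[ 557.42687312 -246.9012839 ]
```

View pics/w2.png

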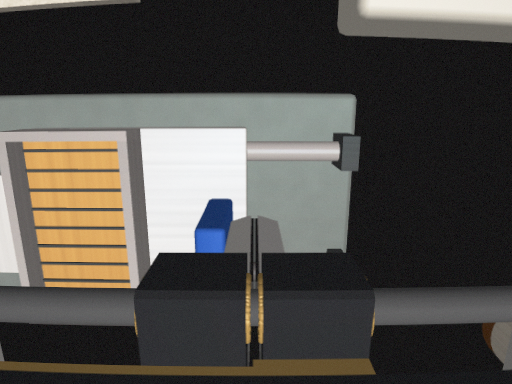

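The fingers sit behind the blue tab at (215,225) and are touching it. I'll continue in 1 mm steps.

```bash
for i in 1; do python3 -m creep '[[-1,[0,-0.05,0],0],[-1,[0,-0.1,0],0],[-1,[0,-0.15,0],0],[-1,[0,-0.2,0],0]]'; done; python3 -m creep '[[-1,[0,-0.05,0],0],[-1,[0,-0.1,0],0]]'
```

```text
clock: 5.8
eef_pos: [590.2, -149.8, 82.4]
eef_rot: [-3.142, 0.0, 0.166]
wrist_force: [2.5, -2.3, 1.0]
finger_gap: 0.4
finger_force: 1.5
clock: 6.0
eef_pos: [590.0, -148.8, 82.4]
eef_rot: [-3.142, 0.0, 0.166]
wrist_force: [2.4, -3.4, 1.4]
finger_gap: 0.6
finger_force: 1.5
```

```bash
python3 -m creep '[[-1,[0,-0.05,0],0],[-1,[0,-0.1,0],0]]'; python3 -m creep '[[-1,[0,-0.05,0],0],[-1,[0,-0.1,0],0]]'
```

```text
clock: 6.2
eef_pos: [589.9, -147.8, 82.4]
eef_rot: [-3.142, 0.0, 0.166]
wrist_force: [1.8, -2.8, 2.0]
finger_gap: 0.3
finger_force: 1.5
clock: 6.4
eef_pos: [589.7, -147.0, 82.4]
eef_rot: [3.141, -0.0, 0.166]
wrist_force: [2.5, -6.4, 0.1]
finger_gap: 0.6
finger_force: 3.6
```

```bash
python3 -m creep '[[-1,[0,-0.03,0],0],[-1,[0,-0.06,0],0]]'
```

```text
clock: 6.6
eef_pos: [589.7, -147.0, 82.5]
eef_rot: [3.14, -0.0, 0.166]
wrist_force: [4.1, -9.5, -2.2]
finger_gap: 0.5
finger_force: 5.0
```

```bash
python3 -m creep '[[-1,[0,0.5,0],0],[-1,[0,2,0],0],[-1,[0,2,-4],0],[-1,[0,2,-8],0],[-1,[0,2,-12],0],[-1,[-2,-2,-15],0],[-1,[-4,-6,-15],0],[-1,[-5,-10,-15],0],[-1,[-5.5,-14,-15],0],[-1,[-5.5,-18.5,-15],0]]';python3 -m creep '[[-1,[0,0,0],0],[-1,[0,0,0],0],[-1,[0,0,0],0]]'
python3 - <<'E'
from h import *
c,p=take('wrist','w3.png'); print(p['origin'])
cv2.imwrite('pics/w3c.png',cv2.resize(c[50:200,160:360],(800,600),interpolation=2)[:,:,::-1])
E
```

```text
clock: 7.6
eef_pos: [504.0, 27.5, 232.7]
eef_rot: [-3.141, 0.0, 0.165]
wrist_force: [1.0, -0.2, -0.2]
finger_gap: 0.3
finger_force: 0.0
clock: 7.9
eef_pos: [505.0, 26.0, 232.3]
eef_rot: [-3.142, 0.0, 0.166]
wrist_force: [-0.6, 0.3, 0.6]
finger_gap: 0.3
finger_force: 0.0
[570.27503321  37.51980583 397.93011236]
```

View pics/w3c.png

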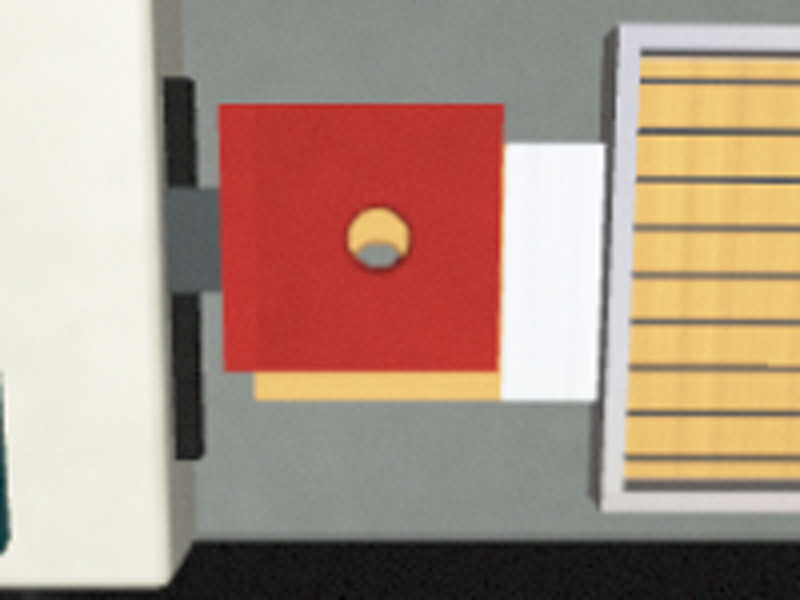

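The crop shows the carriage home, with the yoke hole at crop (378,238), which is full-picture (254.6,109.5). A sliver of the eye hole shows through it on the −x side, so the two are aligned in y.

```bash
python3 - <<'E'
from h import *
p=manip.camera_params('wrist')
for u in ((254.4,109.4),): w=plane(p,[u],76)[0]; print(w,sh(w))
# eye brass -x edge at z63, red -x edge at z76: crop y 400 & 371
for y,x,z in ((400,380,63),(371,380,76),(103,380,76)): w=plane(p,[(160+x/4-.4,50+y/4-.4)],z)[0]; print(z,sh(w))
E
python3 -m creep '[[-1,[0.3,-3,0],-1.7],[-1,[0.6,-6,0],-3.4],[-1,[0.9,-9,0],-5.1],[-1,[1.2,-12,0],-6.8],[-1,[1.5,-15,0],-8.5],[-1,[2,-18,0],-10.2],[-1,[2.5,-21,0],-11.9],[-1,[2.9,-23.4,0],-13.6],[-1,[2.9,-23.4,0],-15.3],[-1,[2.9,-23.4,0],-17],[0,[2.9,-23.4,0],-17],[0,[2.9,-23.4,0],-17]]';python3 -m creep '[[0,[0,0,0],0],[0,[0,0,0],0]]'
python3 - <<'E'
from h import *
c,p=take('wrist','w4.png'); print(p['origin']); print(blobs(c,'yellow')[0])
E
```

```text
[567.01536093  36.07772801  76.        ] [565.20558145 -57.88499536]
63 [526.78313045 -58.11863976]
76 [535.17755098 -58.07955811]
76 [595.08459851 -58.05597989]
clock: 9.15
eef_pos: [495.0, 261.8, 232.3]
eef_rot: [-3.141, 0.0, 1.644]
wrist_force: [-0.4, -0.6, -0.5]
finger_gap: 13.1
finger_force: 0.0
clock: 9.35
eef_pos: [494.7, 262.3, 232.5]
eef_rot: [3.142, 0.0, 1.647]
wrist_force: [-1.4, -0.6, 0.0]
finger_gap: 29.0
finger_force: 0.0
[487.94014602 330.15529812 398.07563923]
[]
```

View pics/w4.png

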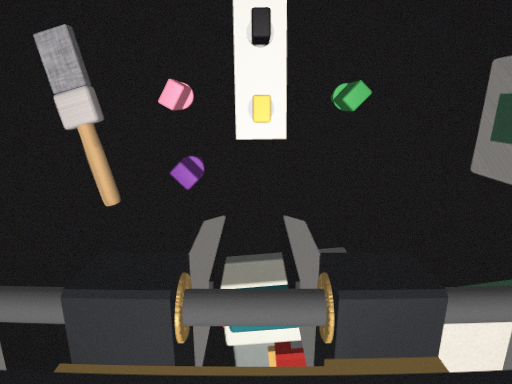

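The wrist view shows the yellow handle top at about (262,105), upright in the white rack at columns 235–287. The black handle is further off at (261,25), and the green and pink look-alikes stand well to either side.

```bash
python3 - <<'E'
from h import *
c,p=take('wrist')
hsv=cv2.cvtColor(c,cv2.COLOR_RGB2HSV).astype(int); H,S,V=[hsv[...,i] for i in range(3)]
m=(H>15)&(H<35)&(S>150)&(V>60); m[:, :235]=0; m[:,290:]=0; m[140:]=0
ys,xs=np.where(m); print(xs.min(),xs.max(),ys.min(),ys.max())
for y in range(ys.min(),ys.max()+1,2): print(y,V[y,xs.min():xs.max()+1:3], end=' ')
print()
E_=[[],[]]
for y in range(60,132,3):
    w=np.where(V[y,220:300]>110)[0]+220; E_[0].append((w.min()-.5,y)); E_[1].append((w.max()+.5,y))
for e in E_:
    P=plane(p,e,50)[:,:2]; l=cv2.fitLine(P.astype(np.float32),cv2.DIST_HUBER,0,.01,.01).ravel(); print(l, np.arctan2(l[1],l[0]))
u=((xs.min()+xs.max())/2,0)
for y in (95,100,105,118,121): print(y,plane(p,[(u[0],y)],93)[0].round(1))
print(manip.read_state()['eef_pos'])
E
```

```text
253 269 95 121
95 [235 228 222 222 225 231] 97 [226 253 253 253 253 253] 99 [225 253 253 253 253 253] 101 [224 253 253 253 253 253] 103 [224 253 253 253 253 253] 105 [227 253 253 253 254 253] 107 [228 253 253 253 254 254] 109 [227 253 254 253 254 254] 111 [227 253 253 254 254 254] 113 [226 253 254 254 254 254] 115 [225 254 254 254 254 254] 117 [225 254 254 254 254 254] 119 [228 254 254 254 254 254] 121 [247 249 249 248 249 249] 
[ 8.4843516e-02 -9.9639428e-01  4.6738828e+02  3.4280890e+02] -1.4858507
[ 9.7073227e-02 -9.9527723e-01  5.1885254e+02  3.4293878e+02] -1.47357
95 [493.2 339.3  93. ]
100 [493.6 335.2  93. ]
105 [493.9 331.   93. ]
118 [494.8 320.   93. ]
121 [495.  317.4  93. ]
[494.64083632 262.47229911 232.46916308]
```

```bash
python3 -m creep '[[0,[3.3,0.25,0],-0.2],[0,[6.6,0.47,0],-0.2],[0,[6.6,0.47,3],-0.2],[0,[6.6,0.47,7],-0.2],[0,[6.6,0.47,11],-0.2],[0,[6.6,0.47,14],-0.2],[0,[6.6,0.47,15.5],-0.2],[0,[6.6,0.47,16],-0.2],[0,[6.6,0.47,16.1],-0.2],[0,[6.6,0.47,16.1],-0.2]]'; python3 -m creep '[[-1,[0,0,0],0],[-1,[0,0,0],0],[-1,[0,0,0],0],[-1,[0,0,0],0],[-1,[0,0,0],0],[-1,[0,0,0],0]]' 30
```

```text
clock: 10.45
eef_pos: [494.7, 329.1, 72.9]
eef_rot: [3.14, -0.001, 1.667]
wrist_force: [-0.2, 0.1, -0.2]
finger_gap: 46.6
finger_force: 0.0
clock: 11.05
eef_pos: [494.2, 328.8, 71.7]
eef_rot: [3.141, -0.0, 1.667]
wrist_force: [-0.1, 0.3, 2.3]
finger_gap: 15.9
finger_force: 30.0
```

```bash
python3 -m creep '[[-1,[0,0,-2],0],[-1,[0,0,-5],0],[-1,[0,0,-9],0],[-1,[0,0,-13],0],[-1,[-4,0.6,-14],0],[-1,[-8,1.2,-14],0],[-1,[-12,1.8,-14],0],[-1,[-16,2.4,-14],0],[-1,[-20,3,-14],0],[-1,[-24,3.6,-14],0],[-1,[-27.5,4.2,-14],0],[-1,[-29.8,4.44,-14],0]]'; python3 -m creep '[[-1,[0,0,2],0],[-1,[0,0,4],0],[-1,[0,0,5],0],[-1,[0,0,5.4],0],[-1,[0,0,5.4],0]]'
python3 - <<'E'
from h import *
c,p=take('wrist','w5.png'); a,pa=take('scene');b,pb=take('side')
s=manip.read_state(); print(s['eef_pos'],sh(s['eef_pos']),s['wrist_force'])
cv2.imwrite('pics/c5.png',np.hstack([cv2.resize(a[160:260,200:300],(400,400),interpolation=2),cv2.resize(b[150:230,200:280],(400,400),interpolation=2)])[:,:,::-1])
E
```

```text
clock: 12.25
eef_pos: [567.2, 34.1, 211.1]
eef_rot: [-3.141, 0.0, 1.666]
wrist_force: [0.3, 0.4, -0.9]
finger_gap: 15.9
finger_force: 30.0
clock: 12.75
eef_pos: [566.9, 36.6, 157.4]
eef_rot: [-3.141, -0.0, 1.668]
wrist_force: [-0.8, 0.0, -0.7]
finger_gap: 16.0
finger_force: 30.0
[567.31027785  36.57858961 158.33067455] [565.57902791 -57.43960107] [ 0.24027906  1.03193134 -1.32186134]
```

View pics/c5.png

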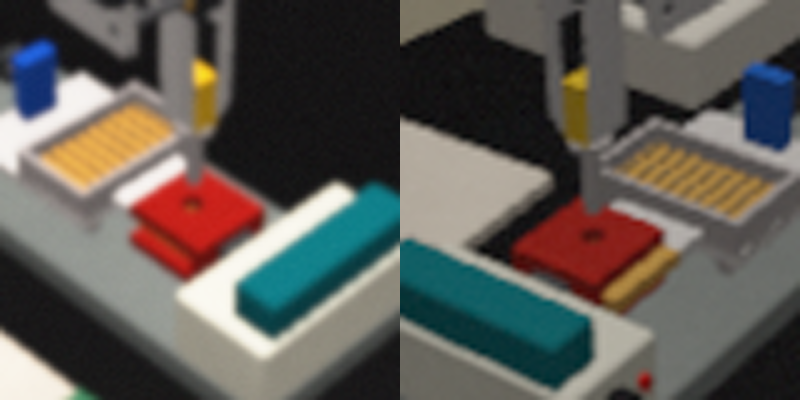

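Both views show the pin hanging upright just above the yoke hole, so I'll lower it slowly while watching the force.

```bash
python3 -m creep '[[-1,[0,0,0.5],0],[-1,[0,0,1],0],[-1,[0,0,1.3],0],[-1,[0,0,1.5],0]]'; python3 -m creep '[[-1,[0,0,0.1],0],[-1,[0,0,0.2],0],[-1,[0,0,0.25],0]]'
```

```text
clock: 13.3
eef_pos: [566.9, 36.4, 142.0]
eef_rot: [-3.141, -0.0, 1.667]
wrist_force: [0.0, -0.6, -1.5]
finger_gap: 15.7
finger_force: 30.0
clock: 13.6
eef_pos: [567.0, 36.4, 140.0]
eef_rot: [3.141, -0.0, 1.667]
wrist_force: [0.4, 0.1, -0.0]
finger_gap: 15.8
finger_force: 30.0
```

```bash
python3 -m creep '[[-1,[0,0,0.1],0],[-1,[0,0,0.2],0],[-1,[0,0,0.25],0]]'
```

```text
clock: 13.9
eef_pos: [567.0, 36.4, 137.4]
eef_rot: [3.142, -0.0, 1.667]
wrist_force: [-0.2, -0.2, -1.3]
finger_gap: 15.8
finger_force: 30.0
```

```bash
python3 -m creep '[[-1,[0,0,0.1],0],[-1,[0,0,0.2],0],[-1,[0,0,0.3],0]]'; python3 -m creep '[[-1,[0,0,0.1],0],[-1,[0,0,0.15],0]]'
```

```text
clock: 14.2
eef_pos: [567.2, 36.5, 134.6]
eef_rot: [3.141, -0.0, 1.667]
wrist_force: [1.0, 1.7, 0.2]
finger_gap: 15.5
finger_force: 30.0
clock: 14.4
eef_pos: [567.2, 36.5, 133.0]
eef_rot: [3.141, -0.0, 1.667]
wrist_force: [1.7, 1.8, 0.7]
finger_gap: 15.4
finger_force: 30.0
```

```bash
python3 -m creep '[[-1,[0,-0.1,0],0],[-1,[0,-0.2,0],0],[-1,[0,-0.3,0],0],[-1,[0,-0.4,0],0],[-1,[0,-0.5,0],0],[-1,[0,-0.6,0],0],[-1,[0,-0.7,0],0],[-1,[0,-0.8,0],0],[-1,[0,-0.8,0],0]]'; python3 -m creep '[[-1,[0,0,0.1],0],[-1,[0,0,0.2],0],[-1,[0,0,0.3],0]]'
```

```text
clock: 15.3
eef_pos: [558.9, 35.6, 133.0]
eef_rot: [-3.142, 0.0, 1.667]
wrist_force: [4.1, -0.9, -0.5]
finger_gap: 15.9
finger_force: 30.0
clock: 15.6
eef_pos: [559.0, 35.7, 129.8]
eef_rot: [-3.141, -0.0, 1.667]
wrist_force: [1.6, 0.4, 0.2]
finger_gap: 16.2
finger_force: 30.0
```

```bash
python3 -m creep '[[-1,[0,0,0.1],0],[-1,[0,0,0.2],0],[-1,[0,0,0.3],0]]'; python3 -m creep '[[-1,[0,0,0.1],0],[-1,[0,0,0.2],0]]'
```

```text
clock: 15.9
eef_pos: [559.0, 35.7, 126.8]
eef_rot: [-3.141, -0.0, 1.667]
wrist_force: [2.6, 0.9, 0.5]
finger_gap: 16.0
finger_force: 30.0
clock: 16.1
eef_pos: [559.0, 35.7, 124.8]
eef_rot: [-3.141, -0.0, 1.667]
wrist_force: [1.6, 1.0, 0.3]
finger_gap: 15.8
finger_force: 30.0
```

```bash
python3 -m creep '[[-1,[0,0,0.1],0],[-1,[0,0,0.2],0],[-1,[0,0,0.3],0]]'; python3 -m creep '[[-1,[0,0,0.1],0],[-1,[0,0,0.2],0],[-1,[0,0,0.3],0]]'
```

```text
clock: 16.4
eef_pos: [559.1, 35.7, 121.9]
eef_rot: [3.141, -0.0, 1.667]
wrist_force: [1.9, 1.8, -0.3]
finger_gap: 15.9
finger_force: 30.0
clock: 16.7
eef_pos: [559.1, 35.7, 118.9]
eef_rot: [3.141, -0.0, 1.667]
wrist_force: [2.7, 0.3, 1.0]
finger_gap: 15.8
finger_force: 30.0
```

```bash
python3 -m creep '[[-1,[0,0,0.1],0],[-1,[0,0,0.2],0],[-1,[0,0,0.3],0]]'; python3 -m creep '[[-1,[0,0,0.1],0],[-1,[0,0,0.2],0],[-1,[0,0,0.3],0]]'
```

```text
clock: 17.0
eef_pos: [559.1, 35.7, 115.9]
eef_rot: [3.141, 0.0, 1.667]
wrist_force: [3.0, 1.0, 1.4]
finger_gap: 15.6
finger_force: 30.0
clock: 17.3
eef_pos: [559.1, 35.7, 113.0]
eef_rot: [3.141, 0.0, 1.667]
wrist_force: [3.3, 0.8, 1.1]
finger_gap: 16.2
finger_force: 30.0
```

```bash
python3 -m creep '[[-1,[0,0,0.1],0],[-1,[0,0,0.2],0],[-1,[0,0,0.3],0]]'; python3 -m creep '[[-1,[0,0,0.1],0],[-1,[0,0,0.2],0],[-1,[0,0,0.3],0]]';  python3 -m creep '[[-1,[0,0,0.1],0],[-1,[0,0,0.2],0],[-1,[0,0,0.3],0]]'
```

```text
clock: 17.6
eef_pos: [559.1, 35.7, 109.9]
eef_rot: [3.141, -0.0, 1.667]
wrist_force: [5.3, 1.1, 2.4]
finger_gap: 16.0
finger_force: 30.0
clock: 17.9
eef_pos: [559.1, 35.7, 107.0]
eef_rot: [3.141, -0.0, 1.667]
wrist_force: [4.1, 0.6, 1.5]
finger_gap: 16.0
finger_force: 30.0
clock: 18.2
eef_pos: [559.1, 35.6, 103.9]
eef_rot: [3.141, 0.0, 1.667]
wrist_force: [4.6, 1.5, 1.7]
finger_gap: 16.1
finger_force: 30.0
```

```bash
python3 -m creep '[[-1,[0,0,0.1],0],[-1,[0,0,0.2],0],[-1,[0,0,0.3],0],[-1,[0,0,0.4],0]]'; python3 -m creep '[[-1,[0,0,0.05],0],[-1,[0,0,0.1],0],[-1,[0,0,0.13],0]]'
```

```text
clock: 18.6
eef_pos: [559.1, 35.7, 100.0]
eef_rot: [3.141, 0.0, 1.667]
wrist_force: [5.3, 1.5, 2.3]
finger_gap: 15.6
finger_force: 30.0
clock: 18.9
eef_pos: [559.1, 35.7, 98.7]
eef_rot: [3.141, -0.0, 1.667]
wrist_force: [6.2, 1.9, 1.6]
finger_gap: 15.7
finger_force: 30.0
```

```bash
python3 -m creep '[[-1,[0,0,0.05],0],[-1,[0,0,0.05],0]]'; python3 -m creep '[[-1,[0,0,0.05],0],[-1,[0,0,0.05],0]]'
```

```text
clock: 19.1
eef_pos: [559.1, 35.7, 98.1]
eef_rot: [3.141, -0.0, 1.667]
wrist_force: [6.0, 0.6, 1.7]
finger_gap: 16.3
finger_force: 30.0
clock: 19.3
eef_pos: [559.2, 35.7, 97.7]
eef_rot: [3.141, 0.0, 1.667]
wrist_force: [5.3, 1.3, 2.7]
finger_gap: 15.7
finger_force: 30.0
```

```bash
python3 -m creep '[[-1,[0,0,0.05],0],[-1,[0,0,0.05],0]]'; python3 -m creep '[[-1,[0,0,0.03],0],[-1,[0,0,0.05],0]]'
```

```text
clock: 19.5
eef_pos: [559.2, 35.7, 97.7]
eef_rot: [3.141, 0.0, 1.668]
wrist_force: [3.7, 1.6, 7.0]
finger_gap: 15.9
finger_force: 30.0
clock: 19.7
eef_pos: [559.3, 35.7, 97.6]
eef_rot: [3.141, 0.0, 1.668]
wrist_force: [0.6, 1.6, 13.8]
finger_gap: 16.1
finger_force: 30.0
```

```bash
python3 -m creep '[[-1,[0,0,-0.06],0],[-0.2,[0,0,-0.06],0],[0,[0,0,-0.06],0],[0,[0,0,-0.06],0],[0,[0,0,-0.06],0],[0,[0,0,-0.06],0],[0,[0,0,-1],0],[0,[0,0,-3],0],[0,[0,0,-6],0],[0,[0,0,-10],0],[0,[-6.5,0,-12],0],[0,[-6.5,0,-12],0]]'
python3 - <<'E'
from h import *
c,p=take('wrist'); b,pb=take('side'); a,pa=take('scene')
s=manip.read_state(); print(s['finger_gap'],s['wrist_force'],s['clock'])
cv2.imwrite('pics/c6.png',np.hstack([cv2.resize(c[0:250,130:380],(400,400),interpolation=2),cv2.resize(b[150:230,200:280],(400,400),interpolation=2)])[:,:,::-1])
E
```

```text
clock: 20.9
eef_pos: [565.9, -31.4, 219.5]
eef_rot: [3.138, 0.001, 1.667]
wrist_force: [0.9, -0.1, -0.6]
finger_gap: 46.9
finger_force: 0.0
46.811061776137535 [-0.28089234 -0.45658143  0.22631452] 21.05
```

View pics/c6.png

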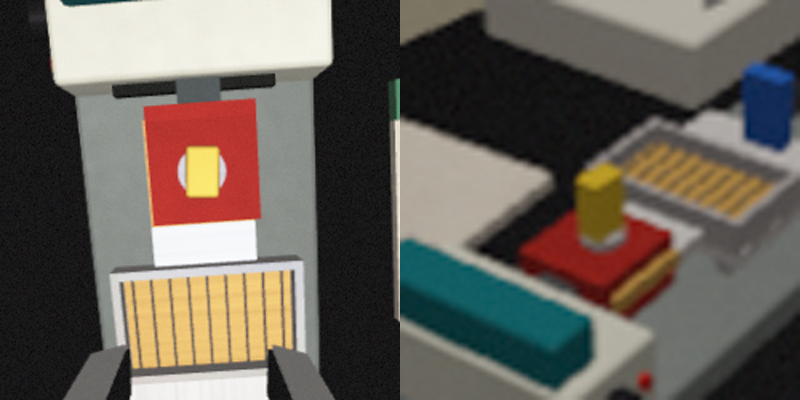

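The pin stands upright with its flange on the red yoke, which is now in line with the eye, and the gripper is clear. I'll hand it in.

```bash
python3 -m creep '[[0,[0,0,0],0],[0,[0,0,0],0],[0,[0,0,0],0]]'; python3 -c "
from cell import manip; print(manip.sign_off())"
```

```text
clock: 21.35
eef_pos: [565.2, -28.2, 216.2]
eef_rot: [-3.141, -0.0, 1.668]
wrist_force: [0.3, 0.3, 0.3]
finger_gap: 47.1
finger_force: 0.0
the job is handed in; nothing more can be done
None
```

The carriage is home, the yellow-handled pin is seated through the yoke and eye and released, and the job was handed in at 21.35 s; sign-off returned no verdict.

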